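# Release the ratchet pawl and lower the hold-down arm onto the bushing

### The arm

A 6-joint arm with a two-finger parallel gripper is mounted at the origin on a cart in front of the work surface, level with it; the furniture and walls round the work are solid. World frame = base frame: x ahead of the robot, y to its left, z up, the work surface at z = 0. Lengths are in mm, angles in rad, forces in N, time in s.
With the tool pointing down it reaches from about 350 to 850 mm from the base axis. Payload 8.1 kg.
Tool frame: the origin (TCP) lies between the finger pads; the fingertips stand arm.tip_extent ahead of it and the grasp point (between the pads) lies 11 mm behind it (arm.tip_extent is the distance from the TCP to the fingertips, in mm); x points along the fingers, y is the direction in which the jaws open and shut, and the axes are right-handed (so a half turn about x gives the same grasp; the last joint's range is limited). The gripper opens to 85 mm and grips with 20 to 120 N. Pads are 22 mm wide; open, the fingers measure 114 mm over their backs; the gripper's body (76 mm by 85 mm) begins 54 mm behind the grasp point. The pads swing forward as they close: fully open they stand 13 mm farther back than shut.
Start: joints at [1.112, 0.13, 1.488, -0, 1.523, -0.085], TCP at [219.073, 558.581, 239.292] pointing down, gripper open.
Joint ranges: [-2.96, 2.96], [-0.89, 2.26], [0.02, 2.5], [-1.34, 4.48], [0, 2.73], [-2.66, 2.66]. Speed limits (rad/s): [2.39, 2.39, 2.79, 3.14, 3.14, 3.14].

### API

Orientations are given as [roll, pitch, yaw] about the fixed x, y, z axes, in that order (R = Rz(yaw) Ry(pitch) Rx(roll)).
In Python, from rig import sensors, optics, arm gives the robot as it stands.
- The arm moves only by the tool move_arm, never from a script. Its arguments are lists of equal length, an entry for each row: "grip": the opening, from 0 (shut) to 1 (fully open); "travel": the shift along the tool's x, y, z in mm, a list of three; "delta_rot": the turn, a rotation vector about the tool's x, y, z in degrees, a list of three. In form: {"grip": [grip, ...], "travel": [[dx, dy, dz], ...], "delta_rot": [[rx, ry, rz], ...]}. A call has 1 to 5 rows; each row shifts and turns the commanded pose from where the row before left it, along the tool's axes as they then stand; what a row does not reach is not made up. A row lasts 1/8 s, in which the tool goes at most 62.5 mm and 10.7 degrees, less where a joint would pass 70% of its speed; a pose out of reach is approached as far as the arm can. A call is refused whole if a number of a shift passes 62.5 or a number of a turn 10.7, either way. A call with a gripper value outside its range is refused whole. The fingers move at their own pace and stop on an object; the grip force is fixed at half the most. Time passes only in rows, so rows that do not move let the fingers close. It gives the time, the measured TCP pose, the force and the opening at its end, in the units of the state.
- sensors.get_obs(): the state, without advancing time (a new reading comes with each control period).
- optics.snapshot(name): name is "side" or "top"; returns a dict with "frame" (420x560x3 uint8, red, green, blue), "range_z" (420x560 float32, mm along the optical axis (not along the pixel's ray), 0 where there is no reading), "fx", "fy", "cx", "cy" (pixels), "pose" (4x4, takes a point from camera to world coordinates). Camera axes: x right, y up, looking along -z (the intrinsics and any distortion apply to the point x, -y, -z); pixel columns grow to the right and rows downward; lengths in mm; the calibration is good to about 2 mm. A picture is of the moment at which its call begins.
- arm.job_done(): hands the job in, once; it reports no verdict.
The state is a dict: "time": time; "qpos": joint angles; "joint_vel": joint speeds; "tau": joint torques, N m; "tcp_pos": TCP position; "ee_rot": TCP orientation; "ft_force": force on the tool from outside, world axes, zero at the start; "wrist_torque": the same for the moment, N m; "opening": finger opening in mm.
Only numpy, scipy, OpenCV 4.12 (cv2) and the standard library are available. Lean on these libraries where they do the work, as an engineer would, in place of code of your own. Each camera call takes 0.05 s, during which the arm holds its last target.

### The job

On the checking fixture, bring the raised hold-down arm down onto the bushing. First press the pawl's thumb tab down to its stop, so that the pawl stands clear of the ratchet teeth, then push the arm down until its round pad rests on the bushing; leave the pawl released and the arm down. Only press and push with the fingertips: do not pick up or shift the bushing or any of the gauges standing round the fixture.

Things in the scene. Friction and masses are not known exactly. Their poses are not given: they have to be found in the camera images.
- fixture: Steel checking fixture, fixed to the bench: base plate 277 x 100 x 12 mm. Origin on the bench top right under the arm's hinge; its x axis points, level, from the hinge towards the bushing and the end of the arm, z is up. The arm's hinge axis runs along the fixture's y axis at 115 mm height between two cheek plates (39 mm over both, top at 135 mm). The pawl is on the other (-x) side of the hinge. The base plate reaches from x = -100 to +177 mm.
- holdarm (a joint): Angle of the hold-down arm (rad): 0 = fully raised, 0.60 rad above level; grows as it goes down; 0.60 = level, the pad flat on the bushing, which stops it. The hinge is stiff: the arm stays where it is left and a push of about 3 to 6 N on its end plate moves it down. While the pawl is engaged a saw tooth meets the pawl at about 0.07 and blocks the arm going further down.
- push_plate (a point): Middle of the upper face of the push plate at the free end of the arm (plate 36 mm along the arm, 30 mm wide), 189 mm from the hinge axis; the arm bar is 24 mm wide and 12 mm thick. The point's x axis runs along the arm away from the hinge, its z axis is square to the arm; the plate itself slopes 0.3 rad further down towards its outer end. About 220 mm above the bench when raised, 118 mm when down. The bar and plate are free from above along their whole way.
- pawl (a joint): Angle of the ratchet pawl (rad): 0 = engaged, nose between the teeth of the arm's sector; grows as its thumb tab is pressed down; clear of the teeth from about 0.2; 0.35 = its stop, fully released. Stiff hinge: takes about 3 to 6 N at the tab and stays where it is left. It is the same at every start (0).
- pawl_tab (a point): Middle of the upper face of the pawl's thumb tab, a ridged flat 28 x 26 mm plate, level when engaged, 110 mm above the bench, 116 mm from the arm's hinge on the side away from the arm (fixture -x). It goes down about 24 mm to its stop, turning about the pawl's hinge (fixture x = -54 mm, 70 mm high); while going down it also moves about 10 mm towards fixture -x, so the fingers slip a little along it. Free from above.
- bushing: Turned aluminium bushing, 70 mm across and 74 mm high, standing loose on the base plate between four dowels, 120 mm from the hinge along fixture x. Origin at the centre of its underside, z up; top at 86 mm above the bench. The pad on the arm (56 mm across) comes to rest on it.
- seat (a point): Centre of the bushing's seat on the top of the base plate, 12 mm above the bench.
- setting_block: Steel setting block 12 x 36 x 78 mm standing beside the fixture, loose; leave alone. Origin at the centre of its underside.
- plug_gauge: Plug gauge 112 x 27 x 24 mm lying beside the fixture, loose; leave alone. Origin at the centre of its underside.
- v_block: Ground V-block 40 x 44 x 34 mm standing beyond the end of the arm, loose; leave alone. Origin at the centre of its underside.
- slip_gauge: Rectangular steel slip gauge 20 x 35 x 10 mm lying beside the fixture, loose; leave alone. Origin at the centre of its underside.
- parallel: Ground steel parallel, a bar 10 x 120 x 18 mm, lying beside the fixture, loose; leave alone. Origin at the centre of its underside.
Things that resemble listed ones, but are neither listed nor needed, are in the scene too. Leave any red look-alike of the bushing alone.

How it is judged (in metres and radians):
On the way, in this order (a step that is already met when the one before it is completed fails the run):
1. the pawl is pressed clear of the teeth while the arm is still up (value of joint pawl above 0.28 rad and value of joint holdarm below 0.15 rad), for 0.1 s.
2. the arm is pushed down onto the bushing (value of joint holdarm above 0.57 rad), for 0.2 s.
At the end, for the whole second after the job is handed in: The pawl is still released (joint above 0.25 rad), the arm is down with its pad on the bushing (joint above 0.57 of 0.60 rad, within about 4 mm at the pad) and at rest, and the bushing stands upright (tilt under 0.06 rad) in its seat within 6 mm of the seat's centre (value of joint pawl above 0.25 rad and value of joint holdarm above 0.57 rad and velocity of joint holdarm below 0.05 rad/s and horizontal distance between bushing and seat below 0.006 m and angle between bushing's own z axis and vertical below 0.06 rad and linear speed of bushing below 0.02 m/s); the robot touches nothing.
It fails at once if the bushing is lifted from its seat or tipped (height (world z) of bushing above 0.02 m or angle between bushing's own z axis and vertical above 0.15 rad).
It fails at once if a gauge or block beside the fixture is picked up or shifted by more than 20 mm (distance of any of setting_block, plug_gauge, v_block, slip_gauge, parallel from where it was at the start of the episode above 0.02 m).
It also fails if it takes over 42 s, if anything falls off the work surface, if the arm or the gripper's body presses on something with over 40 N, if the wrist force passes 120 N, or if a joint passes its speed limit or range.

## Working session

There is one attempt and no reset: what is moved stays moved. The work goes in short steps, Python scripts to look and compute and a tool call to move; the robot and the scene stay as the last step left them, time stands still between calls to the robot, and variables do not carry over. Pictures are saved under pics/ and viewed, and the job is handed in when it is done.

Besides the shell and the picture viewer there is one more tool, called after "Request:" by a JSON object that holds its "api" and its "payload". move_arm: Moves the arm, as the interface text tells. Its arguments: {"type":"object","properties":{"grip":{"type":"array","items":{"type":"number"}},"travel":{"type":"array","items":{"type":"array","items":{"type":"number"}}},"delta_rot":{"type":"array","items":{"type":"array","items":{"type":"number"}}}},"required":["grip","travel","delta_rot"]}

```bash
mkdir -p pics; ls; python3 - <<'E'
from rig import sensors, optics, arm
import cv2, numpy as np
o=sensors.get_obs(); print(o); print(arm.tip_extent)
for n in("side","top"):
    s=optics.snapshot(n); cv2.imwrite(f"pics/{n}0.png",s["frame"][:,:,::-1]); np.savez(f"{n}0.npz",**s)
    print(n,s["fx"],s["fy"],s["cx"],s["cy"],s["pose"].round(3).tolist(), [k for k in s])
E
```

```text
pics
{'time': 0.0, 'qpos': array([ 1.11156552e+00,  1.31155736e-01,  1.48929054e+00,  1.03536807e-05,
        1.52298696e+00, -8.53638102e-02]), 'joint_vel': array([ 2.34744965e-04, -5.19921267e-06,  4.80816563e-04, -6.73189580e-04,
        2.10938754e-04, -2.04048404e-04]), 'tau': array([ 3.70067301e-04, -5.69380903e+01, -5.00552952e+01, -3.35176810e-04,
        1.46002381e-02,  7.05171004e-06]), 'tcp_pos': array([218.84871904, 558.09008814, 238.24147203]), 'ee_rot': array([-1.66177836,  1.56895571, -2.03564586]), 'ft_force': array([ 0.20909963, -0.27555123, -0.33874924]), 'wrist_torque': array([ 0.06753516,  0.00689263, -0.00308462]), 'opening': 85.35329084761945}
8.0
side 388.13123494203217 388.13123494203217 286.0203894160394 205.37608665458416 [[-0.999, 0.043, -0.02, 527.086], [-0.041, -0.58, 0.814, 828.443], [0.023, 0.814, 0.581, 714.025], [0.0, 0.0, 0.0, 1.0]] ['frame', 'range_z', 'fx', 'fy', 'cx', 'cy', 'pose']
top 482.6094438314732 482.6094438314732 285.78113134793904 210.72956924481332 [[0.055, 0.976, -0.209, 276.14], [-0.998, 0.054, -0.011, 47.722], [0.001, 0.209, 0.978, 1356.734], [0.0, 0.0, 0.0, 1.0]] ['frame', 'range_z', 'fx', 'fy', 'cx', 'cy', 'pose']
```

View pics/side0.png

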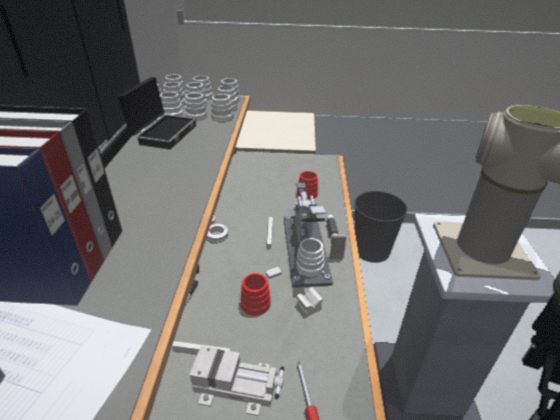

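View pics/top0.png

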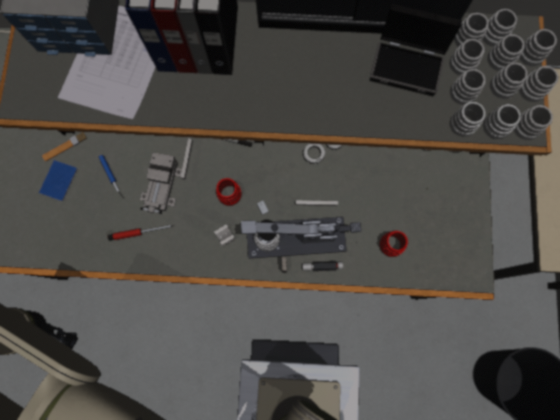

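The side view shows the fixture at about (310,240), with the pawl end away from the camera. In the top view it runs from (247,238) to (347,237), with the push plate at the left near (243,229) and the pawl tab at the right near (355,227). I'll enlarge both views and measure.

```bash
cat > h.py <<'E'
import numpy as np, cv2
def load(n): return dict(np.load(n))
def pts(s):
    z=s["range_z"]; v,u=np.mgrid[0:420,0:560]
    P=np.stack([(u-s["cx"])/s["fx"]*z,-(v-s["cy"])/s["fy"]*z,-z,np.ones_like(z)],-1)
    W=P@s["pose"].T
    W[z<=0]=np.nan
    return W[...,:3]
def crop(s,r,k,fn):
    x0,y0,x1,y1=r
    cv2.imwrite(fn,cv2.resize(s["frame"][y0:y1,x0:x1,::-1],None,fx=k,fy=k,interpolation=cv2.INTER_CUBIC))
E
python3 - <<'E'
from h import *
t=load("top0.npz"); s=load("side0.npz")
crop(t,(230,200,370,280),5.5,"pics/topc.png"); crop(s,(260,165,360,295),4.5,"pics/sidec.png")
W=pts(t)
# base plate region points by height
for lo,hi in((8,16),(82,90),(104,114),(114,125),(125,145),(145,180),(180,205),(205,230)):
    m=(W[...,2]>lo)&(W[...,2]<hi); m[:200]=0;m[280:]=0;m[:,:232]=0;m[:,370:]=0
    v,u=np.where(m)
    if len(u): print(lo,hi,len(u),u.min(),u.max(),v.min(),v.max(),np.nanmean(W[m],0).round(1), np.nanmin(W[m],0).round(0),np.nanmax(W[m],0).round(0))
E
```

```text
8 16 1732 232 368 200 278 [482.7  19.8  12.1] [ 367. -172.    8.] [599. 217.  16.]
82 90 110 255 336 223 264 [479.2  36.4  85.4] [404. -76.  82.] [521. 140.  89.]
104 114 167 302 360 222 239 [ 505.9 -103.   108.8] [ 470. -136.  104.] [522.  17. 114.]
114 125 132 304 359 220 239 [496.5 -40.8 121. ] [ 468. -132.  114.] [521.  12. 125.]
125 145 295 276 336 220 237 [493.3  -2.8 133.2] [473. -71. 125.] [517.  83. 145.]
145 180 351 258 300 219 240 [481.2  75.4 161.9] [453.  23. 146.] [508. 126. 180.]
180 205 169 257 280 222 232 [480.1  98.1 193.3] [466.  72. 180.] [494. 127. 205.]
205 230 241 241 265 221 232 [475.3 141.4 218.6] [460. 108. 205.] [490. 165. 230.]
```

View pics/topc.png

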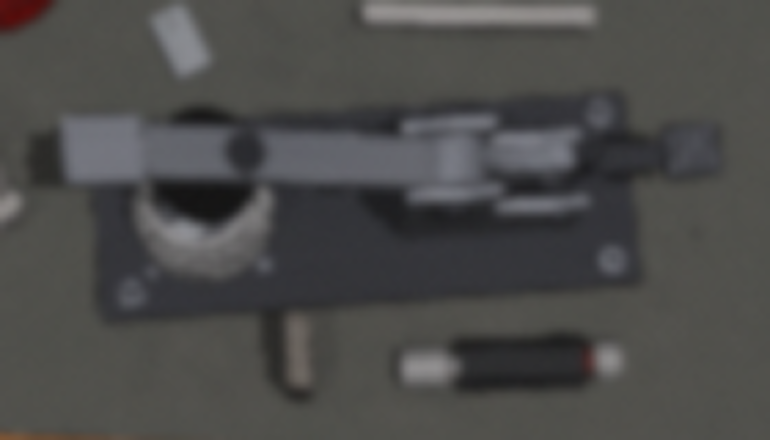

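View pics/sidec.png

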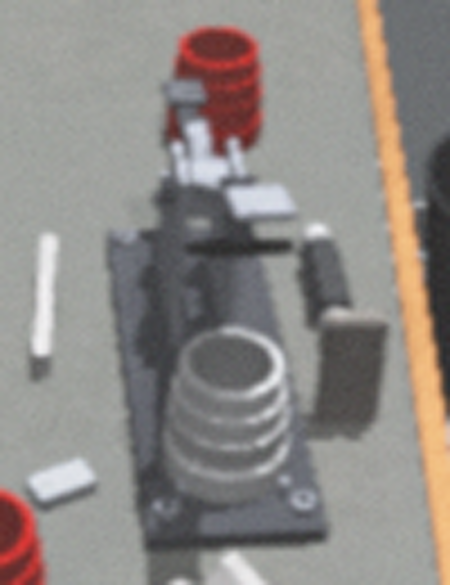

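The crops show the grey push plate at top pixel (248,227) and the dark ridged tab at (356,227). The aluminium bushing is under the arm, and the red look-alikes are elsewhere. Next I measure the plate and tab, and the base plate's yaw.

```bash
python3 - <<'E'
from h import *
t=load("top0.npz"); s=load("side0.npz")
W=pts(t)
def ray(s,u,v,z):
    d=s["pose"][:3,:3]@np.array([(u-s["cx"])/s["fx"],-(v-s["cy"])/s["fy"],-1]); o=s["pose"][:3,3]
    return o+d*(z-o[2])/d[2]
print("plate",[W[v,u].round(0) for v,u in((227,244),(227,248),(227,252),(223,248),(230,248))])
print("tab",[W[v,u].round(0) for v,u in((227,352),(227,356),(227,359),(224,356),(230,356))])
print("ray plate",ray(t,248.2,226.9,220),"tab",ray(t,355.8,227.3,110))
# bolts near base corners z~14: crop px
for p in((600,110),(612,260),(132,292)):
    print("bolt",ray(t,230+p[0]/5.5,200+p[1]/5.5,14).round(1))
# bar centreline fit on bar pixels, by points z 145..205
m=(W[...,2]>145)&(W[...,2]<230);m[:200]=0;m[280:]=0;m[:,:240]=0;m[:,310:]=0
P=W[m]; 
ys=np.arange(20,165,8)
for y in ys:
    q=P[abs(P[:,1]-y)<4]
    if len(q)>3: print(y,np.percentile(q[:,0],[3,97]).round(1),((np.percentile(q[:,0],3)+np.percentile(q[:,0],97))/2).round(1),np.median(q[:,2]).round(0))
# side view rays
print("side: plate",ray(s,260+262/4.5,165+199/4.5,220).round(1),"tab",ray(s,260+184/4.5,165+93/4.5,110).round(1))
# base plate corners (top, z=12) px crop
for p in((640,283),(105,322),(620,93)): print("corner",ray(t,230+p[0]/5.5,200+p[1]/5.5,12).round(1))
for p in((148,540),(327,530),(110,232)): print("side corner",ray(s,260+p[0]/4.5,165+p[1]/4.5,12).round(1))
E
```

```text
plate [array([472., 157., 227.]), array([473., 148., 226.]), array([475., 139., 217.]), array([483., 148., 225.]), array([466., 148., 222.])]
tab [array([ 508., -115.,  108.]), array([ 509., -125.,  107.]), array([ 509., -133.,  110.]), array([ 517., -125.,  109.]), array([ 500., -125.,  111.])]
ray plate [474.13707551 147.73342602 220.        ] tab [ 507.78383554 -124.4145241   110.        ]
bolt [544.  -89.9  14. ]
bolt [466.6 -98.5  14. ]
bolt [436.8 144.4  14. ]
28 [479.3 501.1] 490.2 147.0
36 [477.3 500.6] 489.0 150.0
44 [476.4 498.9] 487.7 156.0
52 [475.4 498. ] 486.7 161.0
60 [474.5 495.5] 485.0 167.0
68 [473.3 497.7] 485.5 171.0
76 [472.4 496.2] 484.3 178.0
84 [466.7 494.3] 480.5 185.0
92 [459.  501.7] 480.4 189.0
100 [454.3 504. ] 479.2 188.0
108 [454.8 506.3] 480.6 169.0
116 [457.3 505.1] 481.2 199.0
124 [461.6 499.6] 480.6 207.0
132 [463.4 489.6] 476.5 216.0
140 [462.5 488.9] 475.7 220.0
148 [461.9 488.5] 475.2 222.0
156 [460.6 487.2] 473.9 225.0
164 [460.3 486.3] 473.3 226.0
side: plate [473.6 145.5 220. ] tab [ 508.7 -119.   110. ]
corner [ 455.9 -113.3   12. ]
corner [421.1 157.2  12. ]
corner [ 553.9 -100.1   12. ]
side corner [520.8 175.   12. ]
side corner [423.9 161.7  12. ]
side corner [553.3 -97.3  12. ]
```

```bash
cat >> h.py <<'E'
from scipy.spatial.transform import Rotation as R
def rel(target,obs=None):
    from rig import sensors
    o=obs or sensors.get_obs(); r=R.from_euler("xyz",o["ee_rot"])
    print("t",o["time"],"tcp",o["tcp_pos"].round(1),"F",o["ft_force"].round(1),"open",round(o["opening"],1))
    print("tool axes cols\n",r.as_matrix().round(3)); print("delta tool",r.inv().apply(np.array(target)-o["tcp_pos"]).round(1))
E
python3 -c "
from h import *
rel([507,-124,328]); rel([218.8,558.1,328])"
```

```text
t 0.1 tcp [218.9 558.1 238.3] F [ 0.6  0.  -0.1] open 85.5
tool axes cols
 [[-0.001  0.365  0.931]
 [-0.001  0.931 -0.365]
 [-1.    -0.002 -0.   ]]
delta tool [ -88.8 -530.   517.3]
t 0.1 tcp [218.9 558.1 238.3] F [ 0.6  0.  -0.1] open 85.5
tool axes cols
 [[-0.001  0.365  0.931]
 [-0.001  0.931 -0.365]
 [-1.    -0.002 -0.   ]]
delta tool [-89.7  -0.2  -0. ]
```

Request:
{"api": "move_arm", "payload": {"grip": [0, 0, 0, 0, 0], "travel": [[-45, 0, 0], [-45, 0, 0], [0, -40, 40], [0, -40, 40], [0, -40, 40]], "delta_rot": [[0, 0, 0], [0, 0, 0], [0, 0, 0], [0, 0, 0], [0, 0, 0]]}}

```text
time: 0.72
tcp_pos: [287.2, 401.4, 328.8]
ee_rot: [-1.61, 1.57, -1.983]
ft_force: [0.9, -0.4, 0.4]
opening: -0.1
```

Request:
{"api": "move_arm", "payload": {"grip": [0, 0, 0, 0, 0], "travel": [[0, -40, 40], [0, -40, 40], [0, -40, 40], [0, -40, 40], [0, -40, 40]], "delta_rot": [[0, 0, 0], [0, 0, 0], [0, 0, 0], [0, 0, 0], [0, 0, 0]]}}

```text
time: 1.35
tcp_pos: [400.4, 142.1, 329.1]
ee_rot: [1.554, 1.571, 1.18]
ft_force: [0.4, 0.3, -0.3]
opening: -0.2
```

Request:
{"api": "move_arm", "payload": {"grip": [0, 0, 0, 0, 0], "travel": [[0, -40, 40], [0, -40, 40], [0, -40, 40], [0, -40, 40], [0, -40, 40]], "delta_rot": [[0, 0, 0], [0, 0, 0], [0, 0, 0], [0, 0, 0], [0, 0, 0]]}}

```text
time: 1.98
tcp_pos: [513.6, -117.2, 328.9]
ee_rot: [2.762, 1.57, 2.388]
ft_force: [0.8, 0.6, 0.6]
opening: 0.2
```

Request:
{"api": "move_arm", "payload": {"grip": [0, 0, 0, 0], "travel": [[0, 0, 0], [0, 0, 0], [0, 0, 0], [0, 0, 0]], "delta_rot": [[-9.5, 0, 0], [-9.5, 0, 0], [-9.5, 0, 0], [0, 0, 0]]}}

```text
time: 2.48
tcp_pos: [513.1, -115.4, 328.8]
ee_rot: [2.717, 1.57, 2.839]
ft_force: [0.6, 0.4, 0.1]
opening: -0.2
```

```bash
python3 -c "
from h import *
from rig import optics
rel([507,-124,140])
for n in('side','top'):
    s=optics.snapshot(n); np.savez(n+'1.npz',**s); crop(s,(220,90,380,260) if n=='side' else (230,180,390,290),4,'pics/%s1.png'%n)
"
```

```text
t 2.475 tcp [ 513.1 -115.4  328.8] F [0.6 0.4 0.1] open -0.2
tool axes cols
 [[-0.001 -0.122  0.993]
 [ 0.     0.993  0.122]
 [-1.     0.    -0.001]]
delta tool [188.8  -7.9  -6.9]
```

Request:
{"api": "move_arm", "payload": {"grip": [0, 0, 0, 0, 0], "travel": [[40, -8.5, -6], [50, 0, 0], [50, 0, 0], [49, 0, 0], [0, 0, 0]], "delta_rot": [[0, 0, 0], [0, 0, 0], [0, 0, 0], [0, 0, 0], [0, 0, 0]]}}

```text
time: 3.2
tcp_pos: [504.9, -123.3, 135.9]
ee_rot: [2.685, 1.562, 2.807]
ft_force: [-0.4, 0.4, -0.2]
opening: 0.4
```

```bash
python3 -c "
from h import *
from rig import optics
rel([508,-124,118])
for n in('side','top'):
    s=optics.snapshot(n); np.savez(n+'2.npz',**s); crop(s,(270,150,360,260) if n=='side' else (290,190,390,260),5,'pics/%s2.png'%n)
"
```

```text
t 3.2 tcp [ 504.9 -123.3  135.9] F [-0.4  0.4 -0.2] open 0.4
tool axes cols
 [[-0.009 -0.121  0.993]
 [ 0.003  0.993  0.121]
 [-1.     0.004 -0.008]]
delta tool [17.9 -1.2  3.1]
```

View pics/side2.png

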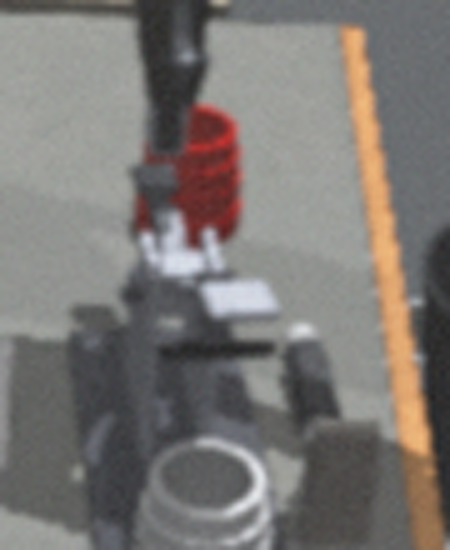

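View pics/top2.png

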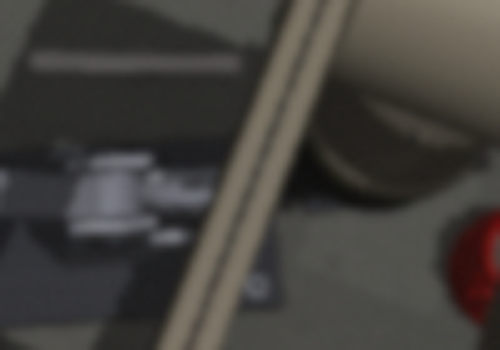

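In the side crop the shut fingertips at (168,150) stand just above the tab at (155,180). I shift 3 mm sideways and press down along the tab's arc.

Request:
{"api": "move_arm", "payload": {"grip": [0, 0, 0, 0], "travel": [[9, 0, 3], [4, 0, 0], [4, 0, 0], [0, 0, 0]], "delta_rot": [[0, 0, 0], [0, 0, 0], [0, 0, 0], [0, 0, 0]]}}

```text
time: 3.8
tcp_pos: [511.2, -124.2, 123.1]
ee_rot: [2.74, 1.57, 2.864]
ft_force: [0.4, 0.2, 0.2]
opening: -0.1
```

Request:
{"api": "move_arm", "payload": {"grip": [0, 0, 0, 0, 0], "travel": [[4, -1, 0], [4, -2, 0], [4, -2, 0], [4, -2, 0], [0, 0, 0]], "delta_rot": [[0, 0, 0], [0, 0, 0], [0, 0, 0], [0, 0, 0], [0, 0, 0]]}}

```text
time: 4.42
tcp_pos: [512.3, -131.5, 107.1]
ee_rot: [-1.2, 1.571, -1.077]
ft_force: [0.9, -1.2, 2.1]
opening: -0.0
```

Request:
{"api": "move_arm", "payload": {"grip": [0, 0, 0, 0, 0], "travel": [[3, 0, -3], [4, 0, 0], [4, -1, 0], [3, -1, 0], [0, 0, 0]], "delta_rot": [[0, 0, 0], [0, 0, 0], [0, 0, 0], [0, 0, 0], [0, 0, 0]]}}

```text
time: 5.05
tcp_pos: [510.5, -134.3, 95.5]
ee_rot: [-0.699, 1.568, -0.576]
ft_force: [-2.2, -3.3, 17.4]
opening: 0.2
```

```bash
python3 -c "
from h import *
from rig import optics
rel([508,-134,92])
for n in('side',):
    s=optics.snapshot(n); np.savez(n+'3.npz',**s); crop(s,(270,150,360,260) if n=='side' else (290,190,390,260),5,'pics/%s3.png'%n)
"
```

```text
t 5.05 tcp [ 510.5 -134.3   95.5] F [-2.2 -3.3 17.4] open 0.2
tool axes cols
 [[ 0.002 -0.123  0.992]
 [-0.002  0.992  0.123]
 [-1.    -0.002  0.002]]
delta tool [ 3.5  0.6 -2.5]
```

View pics/side3.png

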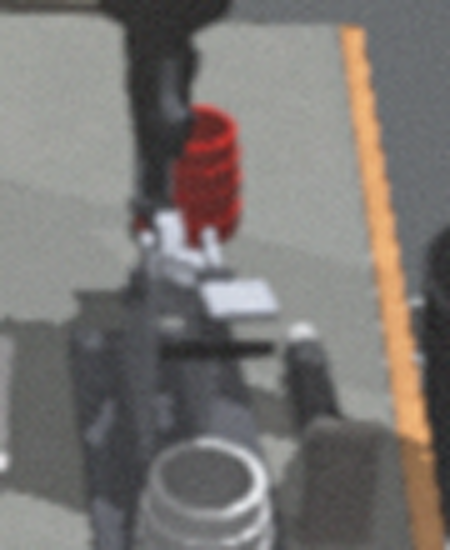

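Request:
{"api": "move_arm", "payload": {"grip": [0, 0, 0], "travel": [[1, 0, 0], [0, 0, 0], [0, 0, 0]], "delta_rot": [[0, 0, 0], [0, 0, 0], [0, 0, 0]]}}

```text
time: 5.48
tcp_pos: [510.7, -134.3, 95.2]
ee_rot: [-0.704, 1.567, -0.58]
ft_force: [-5.6, -2.2, 22.8]
opening: 0.0
```

Request:
{"api": "move_arm", "payload": {"grip": [0, 0, 0, 0, 0], "travel": [[-10, 0, 0], [-50, 0, 0], [-60, 0, 0], [-60, 0, 0], [-50, 0, 0]], "delta_rot": [[0, 0, 0], [0, 0, 0], [0, 0, 0], [0, 0, 0], [0, 0, 0]]}}

```text
time: 6.1
tcp_pos: [509.0, -132.9, 324.0]
ee_rot: [1.941, 1.57, 2.065]
ft_force: [-0.1, -0.4, 0.1]
opening: 0.2
```

```bash
python3 -c "
from h import *
from rig import optics
rel([474.5,147,326])
for n in('side',):
    s=optics.snapshot(n); np.savez(n+'4.npz',**s); crop(s,(270,150,360,260) if n=='side' else (290,190,390,260),5,'pics/%s4.png'%n)
s0=load('side0.npz'); A,B=pts(s0),pts(s)
for a in (A,B):
    q=a[175:200,290:325].reshape(-1,3); m=(abs(q[:,0]-508)<16)&(q[:,1]<-100)&(q[:,1]>-145)&(q[:,2]>78)&(q[:,2]<125); print(m.sum(), np.median(q[m],0), q[m].min(0),q[m].max(0))
"
```

```text
t 6.1 tcp [ 509.  -132.9  324. ] F [-0.1 -0.4  0.1] open 0.2
tool axes cols
 [[-0.    -0.124  0.992]
 [ 0.001  0.992  0.124]
 [-1.     0.001 -0.   ]]
delta tool [ -1.8 282.    0.4]
62 [ 508.38645218 -117.40712212  109.65813807] [ 496.691786   -135.09505178  102.47802488] [ 520.2087435  -101.71002379  112.11989645]
26 [ 513.37575857 -127.30249175   88.27275386] [ 495.71275239 -143.02828233   82.59116413] [ 522.28107877 -104.25599373   93.6997871 ]
```

View pics/side4.png

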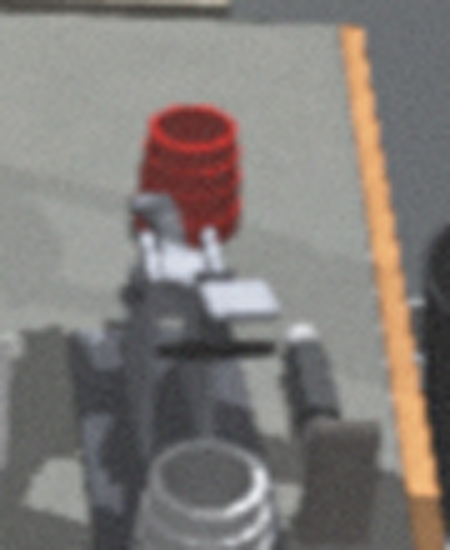

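The pawl tab now sits at about 87 mm (110 before), tilted and at its stop: pressing 1 mm further moved the tip only 0.3 mm while the force rose to 23 N. Next I move over the push plate.

Request:
{"api": "move_arm", "payload": {"grip": [0, 0, 0, 0, 0], "travel": [[0, 56, 0], [0, 56, 0], [0, 56, 0], [0, 56, 0], [0, 57, 0]], "delta_rot": [[0, 0, 0], [0, 0, 0], [0, 0, 0], [0, 0, 0], [0, 0, 0]]}}

```text
time: 6.78
tcp_pos: [473.5, 147.2, 321.1]
ee_rot: [3.002, 1.569, 3.126]
ft_force: [1.3, -0.1, -0.5]
opening: -0.1
```

Request:
{"api": "move_arm", "payload": {"grip": [0, 0, 0], "travel": [[40, 0, 0], [35, 0, 0], [0, 0, 0]], "delta_rot": [[0, 0, 0], [0, 0, 0], [0, 0, 0]]}}

```text
time: 7.15
tcp_pos: [472.0, 145.3, 243.1]
ee_rot: [-3.112, 1.562, -2.988]
ft_force: [0.3, -0.2, 0.4]
opening: 0.2
```

```bash
python3 -c "
from h import *
from rig import optics
rel([474.5,147,230])
s=optics.snapshot('side'); np.savez('side5.npz',**s); crop(s,(260,140,370,260),5,'pics/side5.png')
"
```

```text
t 7.15 tcp [472.  145.3 243.1] F [ 0.3 -0.2  0.4] open 0.2
tool axes cols
 [[-0.008 -0.124  0.992]
 [-0.001  0.992  0.124]
 [-1.    -0.    -0.008]]
delta tool [13.1  1.4  2.8]
```

View pics/side5.png

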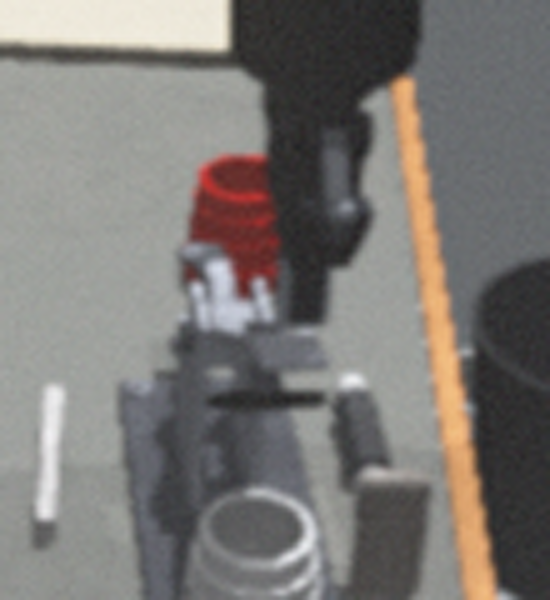

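```bash
python3 -c "
from h import *
rel([474.5,147,230])
s=load('side5.npz')
def proj(p):
    q=np.linalg.inv(s['pose'])@np.array([*p,1]); u=s['cx']+s['fx']*q[0]/-q[2]; v=s['cy']-s['fy']*q[1]/-q[2]; return ((u-260)*5).round(),((v-140)*5).round()
print(proj((472,145,235)),proj((474.5,147,220)))
W=pts(s)
q=W[203:216,305:330].reshape(-1,3); q=q[(q[:,2]>195)&(q[:,2]<234)]
print(len(q),q.min(0),q.max(0),np.median(q,0))
q=W[190:203,312:328].reshape(-1,3);q=q[q[:,2]>232]; print(len(q),np.percentile(q,[5,50,95],axis=0))
"
```

```text
t 7.2 tcp [473.4 145.3 245.7] F [0.4 0.8 1. ] open -0.1
tool axes cols
 [[-0.004 -0.124  0.992]
 [-0.001  0.992  0.124]
 [-1.    -0.    -0.004]]
delta tool [15.7  1.5  1.4]
(np.float64(297.0), np.float64(317.0)) (np.float64(289.0), np.float64(348.0))
115 [459.5461331   91.55659577 195.0630496 ] [491.07748987 165.87676024 227.85822096] [475.84995167 153.01681537 222.76203901]
151 [[460.8243812  148.67670898 245.51084869]
 [471.91518914 157.88453432 261.94089514]
 [481.55647213 187.24761797 296.17735228]]
```

Request:
{"api": "move_arm", "payload": {"grip": [0, 0, 0, 0], "travel": [[8, 2, 0], [6, 1, 0], [4, 2, 0], [0, 0, 0]], "delta_rot": [[0, 0, 0], [0, 0, 0], [0, 0, 0], [0, 0, 0]]}}

```text
time: 7.7
tcp_pos: [474.6, 150.6, 229.8]
ee_rot: [0.248, 1.57, 0.372]
ft_force: [0.8, -0.2, 0.9]
opening: 0.3
```

Request:
{"api": "move_arm", "payload": {"grip": [0, 0, 0, 0, 0], "travel": [[5, 3, 0], [5, 3, 0], [5, 3, 0], [5, 3, 0], [0, 0, 0]], "delta_rot": [[0, 0, 0], [0, 0, 0], [0, 0, 0], [0, 0, 0], [0, 0, 0]]}}

```text
time: 8.32
tcp_pos: [472.2, 162.4, 208.4]
ee_rot: [-3.116, 1.569, -2.992]
ft_force: [-0.5, -0.1, -0.1]
opening: 0.1
```

```bash
python3 -c "
from h import *
from rig import optics
rel([474.5,147,230])
s=optics.snapshot('side'); np.savez('side6.npz',**s); crop(s,(260,140,370,260),5,'pics/side6.png')
s=optics.snapshot('top'); np.savez('top6.npz',**s); crop(s,(230,180,370,280),5,'pics/top6.png')
"
```

```text
t 8.325 tcp [472.2 162.4 208.4] F [-0.5 -0.1 -0.1] open 0.1
tool axes cols
 [[-0.002 -0.124  0.992]
 [-0.     0.992  0.124]
 [-1.    -0.    -0.002]]
delta tool [-21.6 -15.5   0.4]
```

View pics/side6.png

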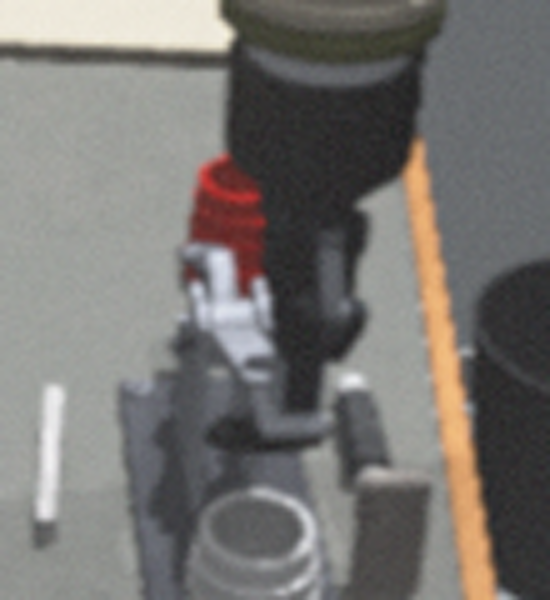

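View pics/top6.png

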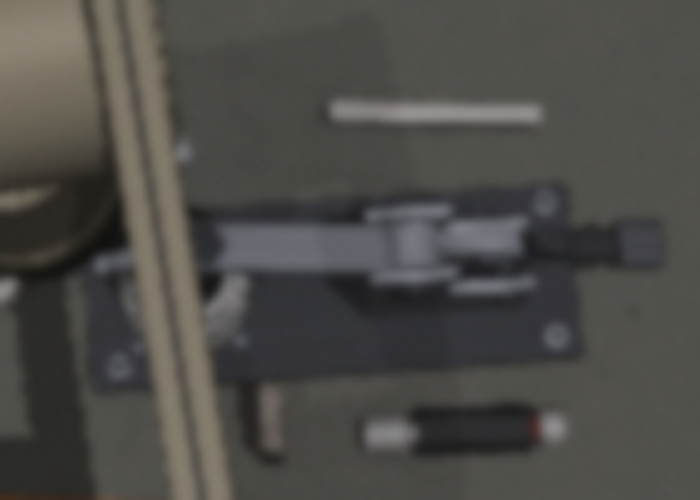

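The arm is following: in the side crop the plate has dropped from (285,350) to about (300,425) under the tips, and the pawl tab is still down at (195,255). I keep following the arc.

Request:
{"api": "move_arm", "payload": {"grip": [0, 0, 0, 0, 0], "travel": [[6, 2, 0], [6, 2, 0], [6, 2, 0], [6, 2, 0], [6, 2, 0]], "delta_rot": [[0, 0, 0], [0, 0, 0], [0, 0, 0], [0, 0, 0], [0, 0, 0]]}}

```text
time: 9.05
tcp_pos: [471.2, 173.0, 179.3]
ee_rot: [1.694, 1.57, 1.818]
ft_force: [-1.6, 2.2, 5.3]
opening: 0.1
```

Request:
{"api": "move_arm", "payload": {"grip": [0, 0, 0, 0, 0], "travel": [[6, 1, 0], [6, 1, 0], [6, 1, 0], [6, 1, 0], [0, 0, 0]], "delta_rot": [[0, 0, 0], [0, 0, 0], [0, 0, 0], [0, 0, 0], [0, 0, 0]]}}

```text
time: 9.68
tcp_pos: [470.8, 176.9, 154.9]
ee_rot: [1.676, 1.57, 1.8]
ft_force: [-0.1, 2.1, 0.6]
opening: -0.3
```

Request:
{"api": "move_arm", "payload": {"grip": [0, 0, 0, 0, 0], "travel": [[5, 1, 0], [5, 0, 0], [4, 0, 0], [4, 0, 0], [0, 0, 0]], "delta_rot": [[0, 0, 0], [0, 0, 0], [0, 0, 0], [0, 0, 0], [0, 0, 0]]}}

```text
time: 10.3
tcp_pos: [470.9, 177.5, 136.8]
ee_rot: [1.426, 1.57, 1.55]
ft_force: [0.5, 2.4, 2.5]
opening: 0.1
```

Request:
{"api": "move_arm", "payload": {"grip": [0, 0, 0, 0], "travel": [[3, 0, 0], [2, 0, 0], [2, 0, 0], [0, 0, 0]], "delta_rot": [[0, 0, 0], [0, 0, 0], [0, 0, 0], [0, 0, 0]]}}

```text
time: 10.8
tcp_pos: [470.9, 177.5, 130.0]
ee_rot: [1.368, 1.57, 1.491]
ft_force: [-0.6, 3.8, 2.4]
opening: 0.3
```

Request:
{"api": "move_arm", "payload": {"grip": [0, 0, 0], "travel": [[2, 0, 0], [2, 0, 0], [0, 0, 0]], "delta_rot": [[0, 0, 0], [0, 0, 0], [0, 0, 0]]}}

```text
time: 11.18
tcp_pos: [471.1, 177.5, 127.4]
ee_rot: [0.857, 1.57, 0.981]
ft_force: [-6.7, 4.7, 13.4]
opening: 0.0
```

Request:
{"api": "move_arm", "payload": {"grip": [0, 0, 0, 0], "travel": [[1.5, 0, 0], [1, 0, 0], [0, 0, 0], [0, 0, 0]], "delta_rot": [[0, 0, 0], [0, 0, 0], [0, 0, 0], [0, 0, 0]]}}

```text
time: 11.68
tcp_pos: [471.3, 177.6, 126.9]
ee_rot: [0.468, 1.569, 0.592]
ft_force: [-14.0, 2.1, 29.8]
opening: -0.1
```

```bash
python3 -c "
from h import *
from rig import optics
rel([474.5,147,230])
s=optics.snapshot('side'); np.savez('side7.npz',**s); crop(s,(260,140,370,260),5,'pics/side7.png')
"
```

```text
t 11.675 tcp [471.3 177.6 126.9] F [-14.    2.1  29.8] open -0.1
tool axes cols
 [[ 0.001 -0.123  0.992]
 [ 0.001  0.992  0.123]
 [-1.     0.001  0.001]]
delta tool [-103.1  -30.7   -0.5]
```

View pics/side7.png

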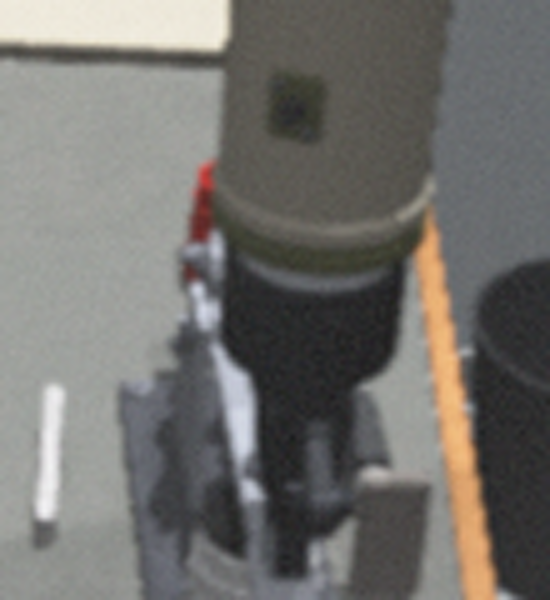

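Force rose to 30 N with almost no further travel, so the pad is on the bushing. I retract and check.

Request:
{"api": "move_arm", "payload": {"grip": [0, 0, 0, 0, 0], "travel": [[-5, 0, 0], [-45, 0, 0], [-60, 0, 0], [-60, 0, 0], [-50, 0, 0]], "delta_rot": [[0, 0, 0], [0, 0, 0], [0, 0, 0], [0, 0, 0], [0, 0, 0]]}}

```text
time: 12.35
tcp_pos: [471.0, 176.3, 345.5]
ee_rot: [-1.157, 1.569, -1.035]
ft_force: [-0.1, 0.0, -0.2]
opening: 0.1
```

Request:
{"api": "move_arm", "payload": {"grip": [0, 0, 0, 0, 0], "travel": [[0, 50, 0], [0, 50, 0], [0, 50, 0], [0, 50, 0], [0, 0, 0]], "delta_rot": [[0, 0, 0], [0, 0, 0], [0, 0, 0], [0, 0, 0], [0, 0, 0]]}}

```text
time: 12.98
tcp_pos: [445.2, 377.7, 341.7]
ee_rot: [-2.507, 1.568, -2.38]
ft_force: [-0.1, 0.4, -0.4]
opening: -0.2
```

```bash
python3 -c "
from h import *
from rig import optics
rel([474.5,147,230])
s=optics.snapshot('side'); np.savez('side8.npz',**s); crop(s,(260,165,360,295),4.5,'pics/side8.png')
t=optics.snapshot('top'); np.savez('top8.npz',**t); crop(t,(230,200,370,280),5.5,'pics/top8.png')
for S in (s,t):
  P=pts(S).reshape(-1,3)
  f=np.array([-.124,.992]); d=P[:,:2]-[493.7,-7]; x=d@f; y=d@[.992,.124]
  for lo in range(-130,210,15):
    q=P[(x>lo)&(x<lo+15)&(abs(y)<9)&(P[:,2]>70)&(P[:,2]<240)]
    if len(q)>3: print(lo,len(q),np.percentile(q[:,2],[10,50,90]).round(0),end=' | ')
  print()
"
```

```text
t 12.975 tcp [445.2 377.7 341.7] F [-0.1  0.4 -0.4] open -0.2
tool axes cols
 [[-0.002 -0.126  0.992]
 [-0.002  0.992  0.126]
 [-1.    -0.002 -0.002]]
delta tool [ 1.121e+02 -2.324e+02  1.000e-01]
-130 5 [88. 89. 91.] | -115 7 [88. 90. 92.] | -85 11 [ 93.  98. 116.] | -55 24 [117. 148. 153.] | -40 35 [132. 142. 148.] | -25 27 [131. 134. 138.] | -10 20 [130. 132. 133.] | 5 47 [120. 125. 131.] | 20 23 [120. 121. 122.] | 35 22 [119. 120. 122.] | 50 28 [119. 121. 122.] | 65 26 [119. 121. 122.] | 80 32 [119. 120. 122.] | 95 16 [119. 121. 125.] | 110 37 [120. 125. 127.] | 125 43 [119. 120. 125.] | 140 36 [119. 120. 122.] | 155 29 [120. 121. 122.] | 170 43 [118. 120. 123.] | 185 52 [113. 116. 118.] | 200 20 [110. 112. 115.] | 
-130 33 [83. 87. 91.] | -115 28 [87. 90. 93.] | -100 28 [92. 95. 98.] | -85 37 [ 93. 115. 118.] | -70 32 [ 77.  84. 120.] | -55 42 [ 75. 135. 152.] | -40 42 [123. 144. 149.] | -25 45 [125. 136. 142.] | -10 39 [129. 132. 135.] | 5 41 [119. 127. 132.] | 20 41 [118. 122. 124.] | 35 42 [117. 121. 124.] | 50 40 [120. 122. 124.] | 65 37 [117. 120. 123.] | 80 43 [118. 121. 124.] | 95 44 [117. 121. 125.] | 110 43 [121. 126. 129.] | 125 44 [ 99. 121. 126.] | 140 43 [116. 121. 123.] | 155 42 [117. 120. 122.] | 170 41 [118. 120. 124.] | 185 37 [114. 117. 122.] | 200 14 [111. 115. 116.] |
```

View pics/side8.png

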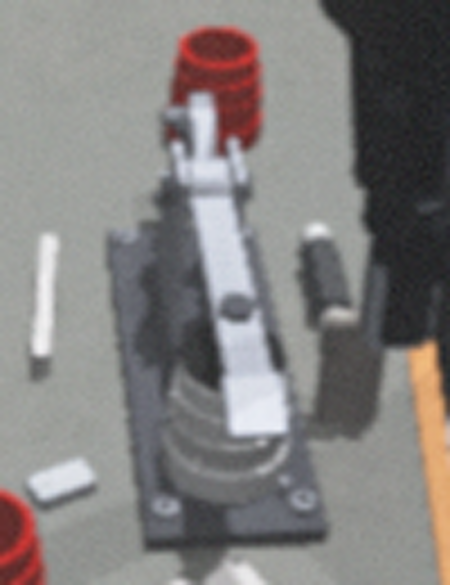

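View pics/top8.png

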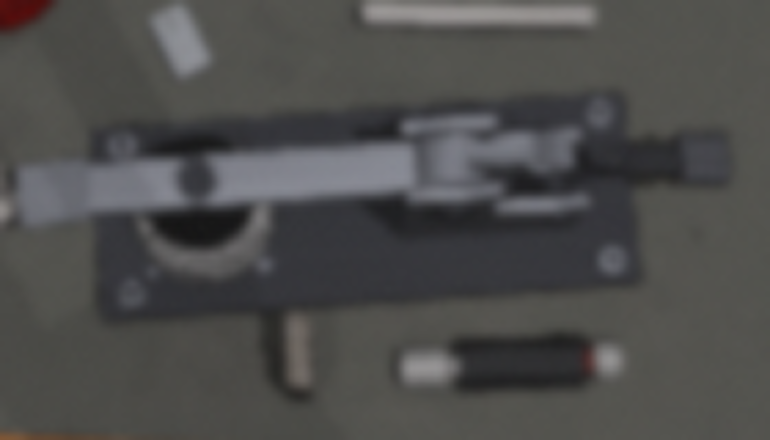

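Arm bar reads level at 120–121 mm from x = 35 to 170 mm. The tab centre is near 88 mm, about 22 mm down, and the bushing and gauges look unmoved. Handing in.

```bash
python3 -c "
from rig import arm
print(arm.job_done())"
```

```text
the job is handed in; nothing more can be done
None
```

The job is handed in at about 13 s of the 42 s allowed; no verdict was reported. With the fingers shut, I pressed the pawl tab down to its stop (about 23 N, no further travel). I then pushed the arm's end plate along its arc until the pad stopped on the bushing (about 30 N vertical, no further travel), and lifted clear.

- **Arm:** the bar reads level at 120–122 mm height from x = 35 to 170 mm in both cameras.
- **Pawl:** the tab sits near 88 mm, against 110 mm at the start, and is tilted, so it is still released. In the side view after the arm came down, the tab is largely hidden behind the arm; the top view shows it clearly.
- **Bushing and gauges:** by eye they look unmoved in the before and after pictures. I did not measure the bushing's offset or tilt.
- **Robot:** clear of everything, with wrist force about 0 N. No checks failed or disagreed.

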